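# Lay out a bracket on its base plate for tack welding

## Task

Set up the bracket for tacking on the clamped base plate, each tube centred on its chalk cross. First stand the two round tubes upright: the wide one on the end cross next to the strap clamp, the narrow one on the end cross next to the round locating pin. Then stand the square tube upright between them on the middle cross, its sides square to the plate, and last lay the flange ring flat and centred on top of the square tube; leave the tape measure, the magnet and the nut where they are.

Things in the scene. Friction and masses are not known exactly. Their poses are not given: they have to be found in the camera images.
- base_plate: Fixed flat brown-grey mill-finish steel plate lying on the welding table, 90 mm (its x) by 350 mm (its y) by 10 mm thick. Origin: centre of its underside; z up. Three chalk crosses are drawn on its top along its long centre line, at x = 0 and y = -85, 0 and +85 mm. Parts are set on its top face, 10 mm above the table. Its position and yaw differ from start to start (its y axis stays roughly across the robot's view).
- strap_clamp: Fixed strap clamp over one end of the base plate: a steel bar 150 mm long (its x, across the plate) by 28 mm wide, with a nut and stud near each end, 43 mm high. Origin: its centre at table height, on the plate's long centre line 150 mm from the plate's centre (65 mm beyond the end cross), at either end of the plate (plate y = +150 or -150 mm).
- locating_pin: Fixed round locating pin through the other end of the base plate: shank 28 mm, black head 38 mm diameter, 44 mm high. Origin: its centre at table height, on the plate's long centre line 150 mm from the plate's centre, at the end opposite to the strap clamp.
- wide_tube: Loose steel round tube stub, 56 mm outside and 46 mm inside diameter, 50 mm high, standing on end, about 0.3 kg. Origin: centre of its underside; z along the tube, up.
- narrow_tube: Loose steel round tube stub, 34 mm outside and 26 mm inside diameter, 70 mm high, standing on end, about 0.2 kg. Origin: centre of its underside; z along the tube, up.
- square_tube: Loose steel square tube stub, 45 by 45 mm outside (sides along its x and y), wall 4 mm, 60 mm high, standing on end, open at the top, about 0.3 kg. Origin: centre of its underside; z along the tube, up.
- flange_ring: Loose flat steel ring, 56 mm outside and 28 mm inside diameter, 14 mm thick, lying flat, about 0.2 kg. Origin: centre of its underside; z up. It is to lie on the upper end of the square tube (70 mm above the table once that stands on the plate).
- tape_measure: Loose orange-red tape measure standing on its edge, 65 mm (x) by 34 mm (y) by 56 mm high. Origin: centre of its underside. Not to be disturbed.
- magnet_square: Loose red welding magnet (small upright triangle), 60 mm (x) by 16 mm (y) by 67 mm high, its tall side at +x. Origin: centre of its underside. Not to be disturbed.
- hex_nut: Loose brass hexagon nut, 36 mm across flats (42 mm over the corners), 18 mm high, lying flat. Origin: centre of its underside. Not to be disturbed.
There are look-alikes about, which are no part of the job. What is shaped like the square_tube but green is not meant.

How it is judged (in metres and radians):
On the way, in this order (a step that is already met when the one before it is completed fails the run):
1. both round tubes stand released on their end crosses: the wide one by the strap clamp, the narrow one by the locating pin (((y of strap_clamp in the frame of base_plate above 0 m and x of wide_tube in the frame of base_plate between -0.012 and 0.012 m and y of wide_tube in the frame of base_plate between 0.073 and 0.097 m and x of narrow_tube in the frame of base_plate between -0.012 and 0.012 m and y of narrow_tube in the frame of base_plate between -0.097 and -0.073 m) or (y of strap_clamp in the frame of base_plate below 0 m and x of wide_tube in the frame of base_plate between -0.012 and 0.012 m and y of wide_tube in the frame of base_plate between -0.097 and -0.073 m and x of narrow_tube in the frame of base_plate between -0.012 and 0.012 m and y of narrow_tube in the frame of base_plate between 0.073 and 0.097 m)) and z of wide_tube in the frame of base_plate between 0.006 and 0.015 m and angle between each of wide_tube, narrow_tube's own z axis and vertical below 0.1 rad and linear speed of each of wide_tube, narrow_tube below 0.02 m/s and angular speed of each of wide_tube, narrow_tube below 0.2 rad/s and contact force between the fingers and wide_tube below 0.3 N and z of narrow_tube in the frame of base_plate between 0.006 and 0.015 m and contact force between the fingers and narrow_tube below 0.3 N), for 0.2 s.
2. then the square tube stands released between them on the middle cross, square to the plate (x of square_tube in the frame of base_plate between -0.012 and 0.012 m and y of square_tube in the frame of base_plate between -0.012 and 0.012 m and z of square_tube in the frame of base_plate between 0.006 and 0.015 m and angle between square_tube's own z axis and vertical below 0.1 rad and linear speed of square_tube below 0.02 m/s and angular speed of square_tube below 0.2 rad/s and contact force between the fingers and square_tube below 0.3 N and (angle between the x axis of square_tube and the x axis of base_plate, either way round below 0.17 rad or angle between the x axis of square_tube and the y axis of base_plate, either way round below 0.17 rad)), for 0.2 s.
3. then the flange ring lies released on top of the square tube (horizontal distance between flange_ring and square_tube below 0.01 m and z of flange_ring in the frame of square_tube between 0.056 and 0.065 m and angle between flange_ring's own z axis and vertical below 0.1 rad and linear speed of flange_ring below 0.02 m/s and angular speed of flange_ring below 0.2 rad/s and contact force between the fingers and flange_ring below 0.3 N), for 0.2 s.
At the end, for the whole second after the job is handed in: Tubes upright on the plate within 12 mm of their crosses (wide by the clamp, narrow by the pin, square in the middle, parallel to the plate within 10 degrees), the ring flat on the square tube, centred within 10 mm; all released and at rest, tape, magnet and nut moved less than 25 mm (all of step 1 and all of step 2 and all of step 3); the robot touches nothing.
It fails at once if the tape measure is pushed away by more than 25 mm (distance of tape_measure from where it was at the start of the episode above 0.025 m).
It fails at once if the magnet is pushed away by more than 25 mm (distance of magnet_square from where it was at the start of the episode above 0.025 m).
It fails at once if the nut is pushed away by more than 25 mm (distance of hex_nut from where it was at the start of the episode above 0.025 m).
It also fails if it takes over 102 s, if anything falls off the work surface, if the arm or the gripper's body presses on something with over 40 N, if the wrist force passes 120 N, or if a joint passes its speed limit or range.

## Robot

A 6-joint arm with a two-finger parallel gripper is mounted at the origin on the work surface. World frame = base frame: x ahead of the robot, y to its left, z up, the work surface at z = 0. Lengths are in mm, angles in rad, forces in N, time in s.
With the tool pointing down it reaches from about 275 to 825 mm from the base axis. Payload 4.9 kg.
Tool frame: the origin (TCP) lies on the centre line of the jaws, within the pads' length; the fingertips stand 19 mm ahead of it and the grasp point (between the pads) is the TCP; z points along the fingers, y is the direction in which the jaws open and shut (so a half turn about z gives the same grasp; the last joint's range is limited). The gripper opens to 85 mm and grips with 20 to 120 N. Pads are 22 mm wide; open, the fingers measure 114 mm over their backs; the gripper's body (76 mm by 85 mm) begins 54 mm behind the grasp point. The pads swing forward as they close: fully open they stand 13 mm farther back than shut.
Start: joints at [1.179, 0.326, -0.193, 1.052, 0, 1.437], TCP at [140.218, 531.844, 250.281] pointing down, gripper open.
Joint ranges: [-2.65, 2.65], [-0.97, 1.79], [-1.3, 1.35], [-1.93, 2.1], [-1.47, 1.37], [-3.14, 3.14]. Speed limits (rad/s): [2.57, 2.57, 3.14, 3.14, 3.14, 3.14].

## Interface

Orientations are given as a unit quaternion [x, y, z, w].
In Python, from bench import sensors, eyes, arm gives the robot as it stands. The module is installed in compiled form; this text tells all that it offers.
- The arm moves only by the tool carry_out, never from a script. Its argument "plan" is a list that holds one entry, the list of rows, each a list of 4 numbers: the shift along the tool's x, y, z in m, then the turn about the tool's z in degrees. In form: [[[tx, ty, tz, yaw], ...]]. A call has 1 to 5 rows; each row shifts and turns the commanded pose from where the row before left it, along the tool's axes as they then stand; what a row does not reach is not made up. A row lasts 1/12 s, in which the tool goes at most 41.7 mm and 7.16 degrees, less where a joint would pass 70% of its speed; a pose out of reach is approached as far as the arm can. A call with a gripper value outside its range is refused whole. "jaw" is the closure in counts, from 0 (fully open) to 255 (shut), set as the call begins (left out, the last holds). The fingers move at their own pace and stop on an object; "grip_force" is the grip in N (left out, the last holds). Time passes only in rows, so rows that do not move let the fingers close. It gives the time, the measured TCP pose, the force and the opening at its end, in the units of the state.
- sensors.get_state(): the state, without advancing time (a new reading comes with each control period).
- eyes.grab_frame(name): name is "scene" or "side" or "wrist"; returns the picture (400x640x3 uint8, red, green, blue); there is no depth.
- eyes.get_calibration(name): a dict with "vertical_fov" (degrees; the focal length in pixels is half the picture's height over the tangent of half this angle, whatever the lens; pixels are square), "cx", "cy" (the principal point, pixels), "k1" (the pictures are not rectified: a ray, as slopes to the right and down, at radius r is drawn at 1 + k1 r^2 times it, then the intrinsics apply), "R" (3x3) and "t" (3): a world point X has camera coordinates R X + t; the wrist camera has in their place "T_tool_cam" (4x4, takes a point from camera to tool coordinates, whose origin is the TCP and whose axes are the flange's). Camera axes: x right, y down, z forward; pixel columns grow to the right and rows downward; lengths in mm; the calibration is good to about 2 mm. A picture is of the moment at which its call begins: read the wrist's pose just before it. get_calibration takes no time and is no camera call.
- arm.close_job(): hands the job in, once; it reports no verdict.
The state is a dict: "t": time; "q": joint angles; "joint_vel": joint speeds; "tau": joint torques, N m; "ee_pos": TCP position; "ee_rot": TCP orientation; "wrist_force": force on the tool from outside, world axes, zero at the start; "ft_torque": the same for the moment, N m; "gripper_width": finger opening in mm.
Only numpy, scipy, OpenCV 4.12 (cv2) and the standard library are available. Lean on these libraries where they do the work, as an engineer would, in place of code of your own. Each camera call takes 0.05 s, during which the arm holds its last target. There are 200 camera calls.

## Working session

There is one attempt and no reset: what is moved stays moved. The work goes in short steps, Python scripts to look and compute and a tool call to move; the robot and the scene stay as the last step left them, time stands still between calls to the robot, and variables do not carry over. Pictures are saved under pics/ and viewed, about 12 in all and at most 16, crops included, and the job is handed in when it is done.

Besides the shell and the picture viewer there is one more tool, called after "Emit:" as name([rows], argument=value, ...), one row to a line, values as JSON. carry_out: Moves the arm, as the interface text tells. Its arguments: {"type":"object","properties":{"plan":{"type":"array","items":{"type":"array","items":{"type":"array","items":{"type":"number"}}}},"jaw":{"type":"number"},"grip_force":{"type":"number"}},"required":["plan"]}

```bash
mkdir -p pics
cat > h.py <<'E'
import numpy as np, cv2
from bench import sensors, eyes, arm
from scipy.spatial.transform import Rotation as Ro
def cam(n):
    c=eyes.get_calibration(n); f=200/np.tan(np.radians(c['vertical_fov'])/2)
    if 'R' in c: R=np.array(c['R']);t=np.array(c['t'])
    else:
        s=sensors.get_state();T=np.eye(4);T[:3,:3]=Ro.from_quat(s['ee_rot']).as_matrix();T[:3,3]=s['ee_pos']
        M=np.linalg.inv(T@np.array(c['T_tool_cam']));R=M[:3,:3];t=M[:3,3]
    return f,c['cx'],c['cy'],c['k1'],R,t
def ray(C,u,v,z):
    f,cx,cy,k,R,t=C
    p=np.array([(u-cx)/f,(v-cy)/f]);q=p.copy()
    for _ in range(20): q=p/(1+k*(q@q))
    d=R.T@np.array([q[0],q[1],1]);o=-R.T@t
    return o+d*(z-o[2])/d[2]
def proj(C,X):
    f,cx,cy,k,R,t=C
    x=R@np.array(X,float)+t;q=x[:2]/x[2];q=q*(1+k*(q@q));return q*f+[cx,cy]
def grab(n,fn=None):
    C=cam(n);im=eyes.grab_frame(n)[:,:,::-1].copy()
    if fn: cv2.imwrite('pics/'+fn,im)
    return C,im
E
python3 - <<'E'
from h import *
for n in('scene','side','wrist'):
    C,im=grab(n,n+'0.png');print(n,[np.round(x,3).tolist() for x in C], np.round(-C[4].T@C[5]))
print(sensors.get_state())
E
```

```text
scene [456.904, 315.138, 198.239, -0.09, [[0.862, 0.506, 0.003], [0.316, -0.535, -0.783], [-0.395, 0.676, -0.622]], [-461.418, -143.241, 1348.442]] [ 976. -755.  727.]
side [362.354, 316.487, 198.414, 0.023, [[0.722, -0.692, -0.007], [-0.36, -0.367, -0.857], [0.591, 0.621, -0.515]], [-367.907, 221.851, 488.353]] [  57. -477.  439.]
wrist [355.906, 314.814, 203.191, -0.0, [[0.255, 0.967, -0.0], [0.933, -0.246, 0.261], [0.253, -0.067, -0.965]], [-548.97, -33.922, 378.761]] [ 76. 548. 374.]
{'t': 0.15, 'q': array([ 1.17876917e+00,  3.26788246e-01, -1.93306637e-01,  1.05198766e+00,
        1.82896747e-05,  1.43661746e+00]), 'joint_vel': array([ 1.11098617e-03, -1.53959589e-03,  3.34186581e-03, -4.59082375e-04,
       -6.05921605e-04,  1.96213472e-05]), 'tau': array([-2.92226459e-04, -4.43704319e+01,  2.62663919e+01,  1.04606361e-02,
       -2.31818476e-04, -7.79713957e-06]), 'ee_pos': array([140.0738556 , 531.46416211, 249.69178475]), 'ee_rot': array([ 1.28567271e-01,  9.91700581e-01, -6.18598119e-04, -1.76088232e-04]), 'wrist_force': array([-0.06922552, -0.20299108, -0.53517167]), 'ft_torque': array([-0.00060614,  0.0123149 , -0.04406611]), 'gripper_width': 85.34631857454124}
```

View pics/scene0.png

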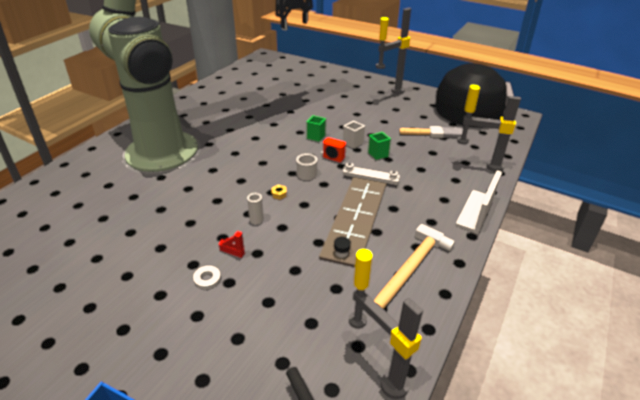

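View pics/side0.png

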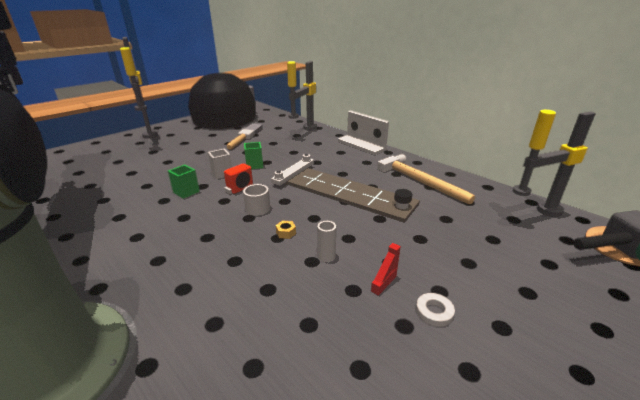

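```bash
python3 - <<'E'
from h import *
P={'narrow':((256,198),(327,227),70),'wide':((307,159),(257,192),50),'square':((354,127),(220,155),60),'ring':((207,274),(435,307),14),
'c1':((366,190),(313,178),10),'c2':((357,211),(343,187),10),'c3':((348,236),(374,198),10),'clamp':((371,174),(295,168),30),'pin':((343,244),(403,196),44),
'nut':((279,190),(286,227),18),'green1':((316,121),(183,173),60),'green2':((379,139),(254,146),60),'tape':((335,142),(238,171),56),'magnet':((236,236),(392,250),60)}
A=cam('scene');B=cam('side')
for k,(a,b,z) in P.items(): print(k,ray(A,*a,z).round()[:2],ray(B,*b,z).round()[:2])
a=cv2.imread('pics/scene0.png')[105:265,190:410];b=cv2.imread('pics/side0.png')[130:330,160:460]
a=cv2.resize(a,None,fx=2.6,fy=2.6,interpolation=2);b=cv2.resize(b,(572,381),interpolation=2)
E
python3 - <<'E'
import cv2,numpy as np
a=cv2.imread('pics/scene0.png')[105:185,290:410];b=cv2.imread('pics/side0.png')[130:210,160:280]
cv2.imwrite('pics/crop0.png',np.hstack([cv2.resize(x,(400,267),interpolation=2) for x in(a,b)]))
E
```

```text
narrow [ 440. -109.] [ 427. -114.]
wide [441. 116.] [431. 102.]
square [480. 319.] [466. 308.]
ring [ 457. -314.] [ 452. -319.]
c1 [616. 122.] [613. 120.]
c2 [634.  34.] [633.  35.]
c3 [655. -56.] [645. -50.]
clamp [608. 167.] [592. 164.]
pin [ 673. -117.] [ 649. -122.]
nut [429.  -1.] [420.  -6.]
green1 [366. 293.] [351. 279.]
green2 [571. 294.] [562. 296.]
tape [469. 222.] [452. 206.]
magnet [ 472. -227.] [ 467. -224.]
```

View pics/crop0.png

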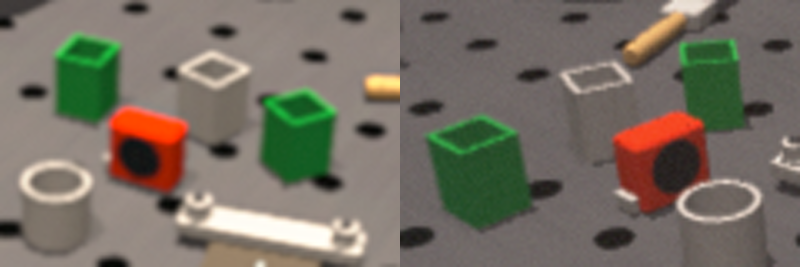

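View pics/wrist0.png

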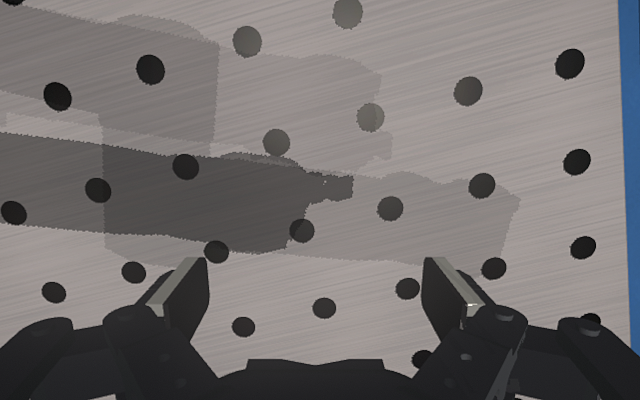

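Square-shaped candidates: green at scene (316,128), green at (379,145) and grey at (354,133). The enlarged crop shows the grey one is bare steel and open-topped, so that's the one. The wide tube is at scene (307,160), the narrow one at (256,198) and the ring at (207,276). The clamp end is the cross at (366,190). The wrist view shows bare table only.

```bash
cat > plan.py <<'E'
import sys
from h import *
# usage: plan.py x y z psi_deg [maxstep mm]; psi=world angle of tool x ; from current measured pose
def plan(x,y,z,psi,step=38):
    s=sensors.get_state();p=s['ee_pos'];R=Ro.from_quat(s['ee_rot']).as_matrix()
    a0=np.degrees(np.arctan2(R[1,0],R[0,0]));d=(psi-a0+180)%360-180
    D=np.array([x,y,z])-p;n=int(max(np.ceil(np.linalg.norm(D)/step),np.ceil(abs(d)/7),1))
    print('psi0 %.1f turn %.1f n %d'%(a0,d,n)); a=np.radians(a0);o=[]
    for i in range(n):
        X=np.array([np.cos(a),np.sin(a),0]);Y=np.array([np.sin(a),-np.cos(a),0])
        e=D/n/1000;o.append([round(float(e@X),4),round(float(e@Y),4),round(float(-e[2]),4),round(-d/n,1)]);a+=np.radians(d/n)
    for i in range(0,n,5): print(o[i:i+5])
if __name__=='__main__': plan(*map(float,sys.argv[1:]))
E
python3 plan.py 436 109 190 101
```

```text
psi0 165.2 turn -64.2 n 14
[[-0.0281, -0.0238, 0.0043, np.float64(4.6)], [-0.0299, -0.0215, 0.0043, np.float64(4.6)], [-0.0316, -0.019, 0.0043, np.float64(4.6)], [-0.033, -0.0164, 0.0043, np.float64(4.6)], [-0.0342, -0.0137, 0.0043, np.float64(4.6)]]
[[-0.0352, -0.0109, 0.0043, np.float64(4.6)], [-0.0359, -0.0081, 0.0043, np.float64(4.6)], [-0.0365, -0.0052, 0.0043, np.float64(4.6)], [-0.0368, -0.0023, 0.0043, np.float64(4.6)], [-0.0368, 0.0007, 0.0043, np.float64(4.6)]]
[[-0.0367, 0.0036, 0.0043, np.float64(4.6)], [-0.0363, 0.0066, 0.0043, np.float64(4.6)], [-0.0356, 0.0094, 0.0043, np.float64(4.6)], [-0.0347, 0.0123, 0.0043, np.float64(4.6)]]
```

Emit:
carry_out([
  [[-0.028,-0.024,0.004,4.6],[-0.03,-0.0215,0.004,4.6],[-0.0315,-0.019,0.004,4.6],[-0.033,-0.0165,0.004,4.6],[-0.034,-0.0135,0.004,4.6]],
])

```text
t: 0.57
ee_pos: [245.9, 379.4, 229.9]
ee_rot: [0.325, 0.946, -0.0, 0.0]
wrist_force: [0.2, -0.4, -0.5]
gripper_width: 85.3
```

Emit:
carry_out([
  [[-0.035,-0.011,0.004,4.6],[-0.036,-0.008,0.004,4.6],[-0.0365,-0.005,0.004,4.6],[-0.037,-0.002,0.004,4.6],[-0.037,0.001,0.004,4.6]],
])

```text
t: 0.98
ee_pos: [352.3, 228.5, 210.1]
ee_rot: [0.507, 0.862, 0.0, 0.0]
wrist_force: [-0.1, 1.0, 0.4]
gripper_width: 85.6
```

Emit:
carry_out([
  [[-0.037,0.0035,0.005,4.6],[-0.036,0.0065,0.005,4.6],[-0.0355,0.0095,0.005,4.6],[-0.035,0.012,0.005,4.6],[0,0,0,0]],
])

```text
t: 1.4
ee_pos: [439.2, 104.3, 189.7]
ee_rot: [0.641, 0.768, -0.0, 0.001]
wrist_force: [0.1, 0.5, -0.0]
gripper_width: 85.4
```

```bash
sed -i 's/round(-d\/n,1)/round(float(-d\/n),1)/' plan.py
python3 - <<'E'
from h import *
s=sensors.get_state();print(s['t'],s['ee_pos'],s['joint_vel'].round(2))
grab('wrist','w1.png')
E
```

```text
1.4 [439.24351878 104.25828981 189.69511036] [ 0.08 -0.03 -0.03  0.04  0.06 -0.01]
```

View pics/w1.png

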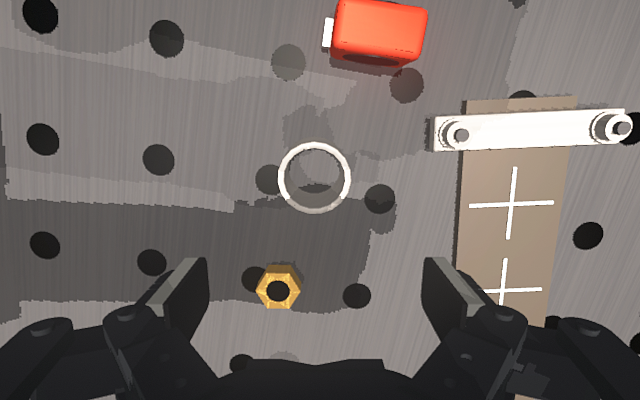

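The wide tube's rim centre is at (314,178). Crosses show at (512,203) (clamp end) and (505,290), the nut at (279,287) and the tape at (378,33), all clear of the jaws.

Run:
```python
from h import *
C=cam('wrist');
for k,u,v,z in(('wide',314,178,50),('c1',512,203,10),('c2',505,290,10),('nut',279,287,18)):print(k,ray(C,u,v,z).round(1))
# chalk line slopes
print(ray(C,470,206,10),ray(C,554,202,10)); print(ray(C,515,167,10),ray(C,509,239,10))
w=ray(C,314,178,50)
import plan;plan.plan(w[0],w[1],100,101)
print([proj(C,[w[0],w[1],z]).round() for z in(50,0)])
```

```text
wide [433.9 119.9  50. ]
c1 [611.9 122.   10. ]
c2 [633.1  39.   10. ]
nut [421.8   7.5  18. ]
[576.07582662 112.55461795  10.        ] [648.16233567 129.6459996   10.        ]
[603.98631597 153.24099325  10.        ] [620.20226961  88.98588648  10.        ]
psi0 100.5 turn 0.5 n 3
[[0.0046, -0.0003, 0.0299, -0.2], [0.0046, -0.0003, 0.0299, -0.2], [0.0046, -0.0002, 0.0299, -0.2]]
[array([314., 178.]), array([314., 167.])]
```

Emit:
carry_out([
  [[0.004,0,0.026,-1],[0.004,0,0.026,-1],[0.004,0,0.026,-1],[0,0,0,0],[0,0,0,0]],
])

```text
t: 1.87
ee_pos: [431.4, 121.3, 111.6]
ee_rot: [0.616, 0.788, -0.001, -0.001]
wrist_force: [0.6, -0.5, 1.0]
gripper_width: 85.6
```

```bash
cat > circ.py <<'E'
from h import *
import sys,plan
# bright blob ring nearest expected point; circ.py x y ztop
def blobs(C,im,x,y,z,thr=200,tol=40,show=True):
    m=((im.min(2)>thr)*255).astype(np.uint8)
    cs,_=cv2.findContours(m,cv2.RETR_EXTERNAL,cv2.CHAIN_APPROX_NONE);out=[]
    for c in cs:
        if cv2.contourArea(c)<150: continue
        P=np.array([ray(C,u,v,z)[:2] for u,v in c[:,0]],np.float32)
        (ct,wh,a)=cv2.minAreaRect(P)
        cc,r=cv2.minEnclosingCircle(P)
        if np.hypot(cc[0]-x,cc[1]-y)<tol: print('rect',np.round(ct,1),np.round(wh,1),round(a,1),'circ',np.round(cc,1),round(r,1))
if __name__=='__main__':
    s=sensors.get_state();print(s['t'],s['ee_pos'].round(1),s['joint_vel'].round(2).tolist())
    C,im=grab('wrist',sys.argv[4] if len(sys.argv)>4 else None);blobs(C,im,*map(float,sys.argv[1:4]))
E
python3 circ.py 434 119 50 w2.png
```

```text
1.8667 [431.4 121.3 111.6] [-0.01, -0.03, 0.05, 0.02, -0.0, 0.0]
rect [434.8 136. ] [49.8 17. ] 4.4 circ [435.4 128.2] 24.9
```

View pics/w2.png

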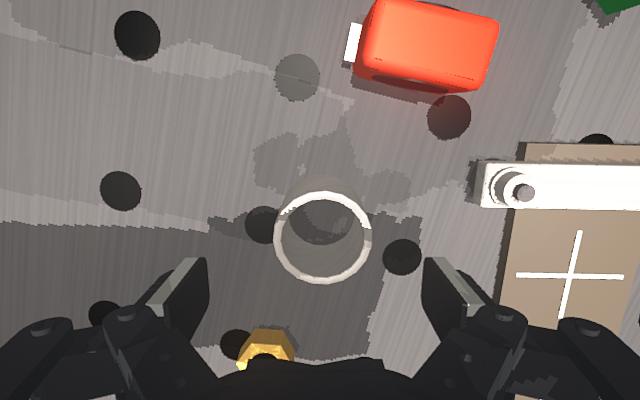

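The rim centre is at (322,237), the jaw midline at about column 315, and the clamp-end cross at (571,276).

Run:
```python
from h import *
C=cam('wrist')
w=ray(C,322,237,50);print(w,ray(C,571,276,10),ray(C,516,275,10),ray(C,624,278,10))
import plan;plan.plan(w[0],w[1],28,104)
```

```text
[437.61182247 117.66314005  50.        ] [618.54012137 117.08053036  10.        ] [580.82680787 108.54042239  10.        ] [655.31280197 124.59215539  10.        ]
psi0 103.9 turn 0.1 n 3
[[-0.0015, 0.0012, 0.0283, -0.0], [-0.0015, 0.0012, 0.0283, -0.0], [-0.0015, 0.0012, 0.0283, -0.0]]
```

Emit:
carry_out([
  [[-0.002,0.003,0.028,0],[-0.002,0.002,0.028,0],[-0.001,0,0.026,0],[0,0,0,0],[0,0,0,0]],
])

```text
t: 2.33
ee_pos: [439.3, 117.1, 31.0]
ee_rot: [0.617, 0.787, -0.0, -0.0]
wrist_force: [0.2, -0.3, -0.4]
gripper_width: 85.3
```

Emit:
carry_out([
  [[0,0,0,0],[0,0,0,0],[0,0,0,0],[0,0,0,0],[0,0,0,0]],
], jaw=255, grip_force=50)

```text
t: 2.75
ee_pos: [440.4, 117.1, 32.4]
ee_rot: [0.617, 0.787, 0.001, 0.001]
wrist_force: [-3.0, -0.2, 11.0]
gripper_width: 55.0
```

Emit:
carry_out([
  [[0,0,0,0],[0,0,0,0],[0,0,0,0],[0,0,0,0],[0,0,0,0]],
])

```text
t: 3.17
ee_pos: [440.4, 117.1, 32.4]
ee_rot: [0.617, 0.787, 0.001, 0.001]
wrist_force: [-3.3, -0.7, 10.5]
gripper_width: 55.1
```

Run:
```python
import plan
plan.plan(440,117,110,104,30);plan.plan(617,119,120,102.5,30)
```

```text
psi0 103.9 turn 0.1 n 3
[[-0.0, -0.0001, -0.0259, -0.0], [-0.0, -0.0001, -0.0259, -0.0], [-0.0, -0.0001, -0.0259, -0.0]]
psi0 103.9 turn -1.4 n 7
[[-0.0058, 0.0246, -0.0125, 0.2], [-0.0057, 0.0246, -0.0125, 0.2], [-0.0056, 0.0246, -0.0125, 0.2], [-0.0055, 0.0246, -0.0125, 0.2], [-0.0054, 0.0246, -0.0125, 0.2]]
[[-0.0054, 0.0247, -0.0125, 0.2], [-0.0053, 0.0247, -0.0125, 0.2]]
```

Emit:
carry_out([
  [[0,0,-0.02,0],[0,0,-0.028,0],[0,0,-0.03,0],[-0.006,0.0245,0,0.2],[-0.006,0.0245,0,0.2]],
])

```text
t: 3.58
ee_pos: [491.1, 117.3, 111.6]
ee_rot: [0.619, 0.785, 0.002, 0.002]
wrist_force: [0.6, -0.4, -3.6]
gripper_width: 55.0
```

Emit:
carry_out([
  [[-0.006,0.0245,0,0.2],[-0.005,0.0245,0,0.2],[-0.005,0.0245,0,0.2],[-0.005,0.025,0,0.2],[-0.005,0.025,0,0.2]],
])

```text
t: 4.0
ee_pos: [617.0, 119.6, 109.2]
ee_rot: [0.626, 0.779, 0.0, 0.0]
wrist_force: [0.6, 0.3, -3.4]
gripper_width: 55.2
```

Emit:
carry_out([
  [[0,0,0.02,0],[0,0,0,0],[0,0,0,0]],
])

```text
t: 4.25
ee_pos: [614.3, 119.4, 87.5]
ee_rot: [0.626, 0.78, -0.001, -0.001]
wrist_force: [-0.4, -0.4, -3.1]
gripper_width: 54.9
```

Run:
```python
from h import *
s=sensors.get_state();print(s['t'],s['ee_pos'],s['joint_vel'].round(2),s['wrist_force'])
C,im=grab('wrist','w3.png')
print([proj(C,X).round() for X in([617,119,10],[637,36,10])])
```

```text
4.25 [614.33325749 119.35846012  87.54887037] [ 0.01 -0.03 -0.    0.    0.    0.  ] [-0.43465761 -0.43237266 -3.06575066]
[array([320., 223.]), array([322., 346.])]
```

View pics/w3.png

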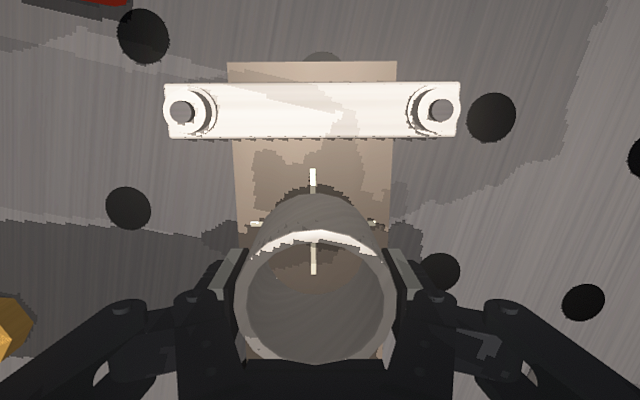

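The cross shows through the tube at about (313,222), and the rim centre is at about (315,297).

Run:
```python
from h import *
C=cam('wrist')
print(ray(C,313,222,10),ray(C,315,297,105.5),ray(C,317,73,40))
```

```text
[613.44924693 118.33681539  10.        ] [613.7220903  123.19664196 105.5       ] [597.98237669 198.45405678  40.        ]
```

Emit:
carry_out([
  [[-0.002,-0.001,0.02,0],[0,0,0.016,0],[0,0,0.005,0],[0,0,0,0],[0,0,0,0]],
])

```text
t: 4.72
ee_pos: [615.4, 117.4, 48.2]
ee_rot: [0.626, 0.78, 0.0, 0.0]
wrist_force: [-0.2, -0.1, -2.5]
gripper_width: 55.1
```

Emit:
carry_out([
  [[0,0,0.002,0],[0,0,0.001,0],[0,0,0,0],[0,0,0,0]],
])

```text
t: 5.05
ee_pos: [615.8, 117.3, 44.8]
ee_rot: [0.626, 0.78, 0.0, 0.0]
wrist_force: [0.3, -0.3, -3.4]
gripper_width: 55.3
```

Lower until the wrist force shows contact, then release and rise.

Emit:
carry_out([
  [[0,-0.0015,0.002,0],[0,0,0.001,0],[0,0,0,0]],
])

```text
t: 5.3
ee_pos: [614.5, 117.0, 42.5]
ee_rot: [0.626, 0.78, 0.0, 0.0]
wrist_force: [-2.0, -0.5, 5.1]
gripper_width: 55.1
```

Emit:
carry_out([
  [[0,0,0,0],[0,0,0,0],[0,0,0,0],[0,0,0,0],[0,0,0,0]],
], jaw=0)

```text
t: 5.72
ee_pos: [614.1, 117.0, 41.2]
ee_rot: [0.626, 0.779, 0.0, 0.0]
wrist_force: [0.3, -0.2, -0.3]
gripper_width: 85.0
```

Emit:
carry_out([
  [[0,0,-0.01,0],[0,0,-0.025,0],[0,0,-0.035,0],[0,0,-0.035,0],[0,0,0,0]],
])

```text
t: 6.13
ee_pos: [618.5, 117.4, 154.5]
ee_rot: [0.626, 0.78, 0.004, 0.004]
wrist_force: [1.8, 1.0, 0.4]
gripper_width: 85.4
```

Run:
```python
from h import *
import plan
plan.plan(433,-112,125,102.5)
C=cam('wrist');print([proj(C,X).round() for X in([613.5,118,60],)])
grab('wrist','w4.png')
```

```text
psi0 102.4 turn 0.1 n 8
[[-0.023, -0.0288, 0.0037, -0.0], [-0.023, -0.0288, 0.0037, -0.0], [-0.023, -0.0288, 0.0037, -0.0], [-0.023, -0.0288, 0.0037, -0.0], [-0.023, -0.0288, 0.0037, -0.0]]
[[-0.023, -0.0288, 0.0037, -0.0], [-0.023, -0.0288, 0.0037, -0.0], [-0.023, -0.0288, 0.0037, -0.0]]
[array([306., 210.])]
```

View pics/w4.png

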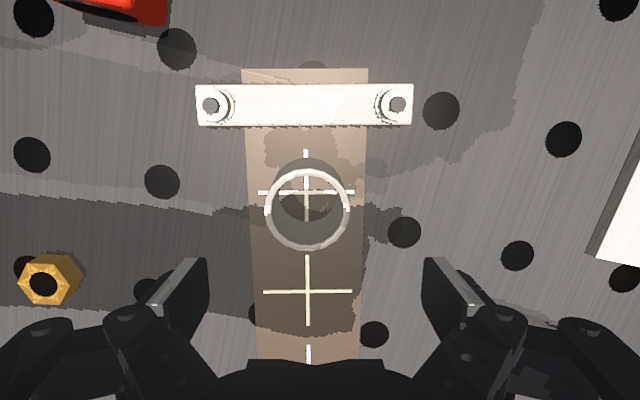

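The wide tube's rim centre is at (307,211), against (306,210) expected, so it stands on its cross within 2 mm. The middle cross is at (307,291).

```bash
python3 - <<'E'
from h import *
C=cam('wrist');print(ray(C,307,211,60),ray(C,305,192,10),ray(C,307,291,10))
E
python3 plan.py 433 -112 135 102.5 36
```

```text
[612.73156363 118.25782567  60.        ] [610.56756129 118.26026015  10.        ] [629.77209894  35.99574315  10.        ]
psi0 102.4 turn 0.1 n 9
[[-0.0205, -0.0255, 0.0018, -0.0], [-0.0205, -0.0255, 0.0018, -0.0], [-0.0205, -0.0255, 0.0018, -0.0], [-0.0205, -0.0255, 0.0018, -0.0], [-0.0204, -0.0255, 0.0018, -0.0]]
[[-0.0204, -0.0255, 0.0018, -0.0], [-0.0204, -0.0255, 0.0018, -0.0], [-0.0204, -0.0255, 0.0018, -0.0], [-0.0204, -0.0255, 0.0018, -0.0]]
```

Emit:
carry_out([
  [[-0.0205,-0.0255,0.002,0],[-0.0205,-0.0255,0.002,0],[-0.0205,-0.0255,0.002,0],[-0.0205,-0.0255,0.002,0],[-0.0205,-0.0255,0.002,0]],
])

```text
t: 6.6
ee_pos: [509.8, -11.3, 135.6]
ee_rot: [0.626, 0.78, -0.0, -0.0]
wrist_force: [0.6, -0.8, 0.8]
gripper_width: 85.8
```

Emit:
carry_out([
  [[-0.0205,-0.0255,0.002,0],[-0.0205,-0.0255,0.002,0],[-0.0205,-0.0255,0.002,0],[-0.0205,-0.0255,0.002,0],[0,0,0,0]],
])

```text
t: 7.02
ee_pos: [425.5, -115.1, 127.4]
ee_rot: [0.629, 0.778, -0.002, -0.001]
wrist_force: [0.4, 0.5, 0.2]
gripper_width: 85.5
```

Emit:
carry_out([
  [[0,0,0,0],[0,0,0,0],[0,0,0,0]],
])

```text
t: 7.27
ee_pos: [430.2, -112.0, 128.3]
ee_rot: [0.626, 0.78, 0.0, 0.0]
wrist_force: [-0.7, 0.7, 0.1]
gripper_width: 85.5
```

```bash
python3 circ.py 433 -112 70 w5.png
```

```text
7.2667 [ 430.2 -112.   128.3] [0.01, 0.0, 0.0, 0.0, -0.0, -0.0]
rect [429.7 -95.3] [27.1  8. ] 4.6 circ [430.  -98.8] 13.6
```

View pics/w5.png

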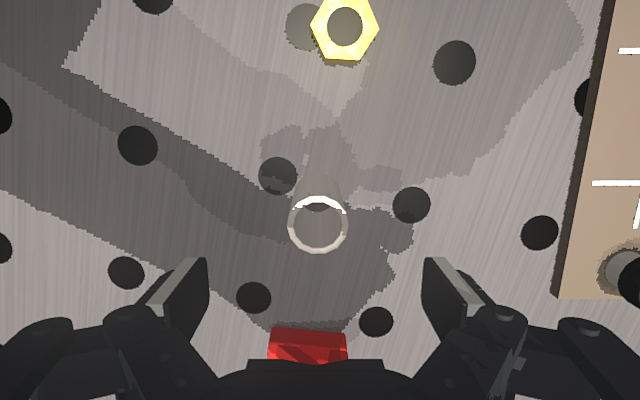

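The narrow tube's rim centre is at (318,225). The magnet's top is at (307,345), behind the jaws and lower than the gripper body will go.

Run:
```python
from h import *
import plan
C=cam('wrist');w=ray(C,318,225,70);print(w,ray(C,307,340,60))
plan.plan(w[0],w[1],42,102.5,30)
```

```text
[ 430.9784369  -107.65351319   70.        ] [ 441.71003488 -186.47319004   60.        ]
psi0 102.5 turn -0.0 n 3
[[0.0013, 0.0005, 0.0288, 0.0], [0.0013, 0.0005, 0.0288, 0.0], [0.0013, 0.0005, 0.0288, 0.0]]
```

Emit:
carry_out([
  [[0.002,0,0.029,0],[0.001,0,0.029,0],[0.001,0,0.027,0],[0,0,0,0],[0,0,0,0]],
])

```text
t: 7.73
ee_pos: [427.9, -107.4, 42.5]
ee_rot: [0.626, 0.78, -0.0, -0.002]
wrist_force: [0.6, 0.2, 0.2]
gripper_width: 85.5
```

Emit:
carry_out([
  [[0,0,0,0],[0,0,0,0],[0,0,0,0],[0,0,0,0],[0,0,0,0]],
], jaw=255, grip_force=50)

```text
t: 8.15
ee_pos: [429.7, -109.1, 44.4]
ee_rot: [0.626, 0.779, 0.0, 0.001]
wrist_force: [0.0, -0.1, 6.9]
gripper_width: 32.0
```

Emit:
carry_out([
  [[0,0,0,0],[0,0,0,0],[0,0,0,0],[0,0,0,0],[0,0,0,0]],
])

```text
t: 8.57
ee_pos: [429.7, -109.1, 44.4]
ee_rot: [0.626, 0.779, 0.0, 0.001]
wrist_force: [-0.7, 0.9, 7.3]
gripper_width: 32.0
```

Run:
```python
import plan
plan.plan(649,-47,42,102.5,30)
```

```text
psi0 102.4 turn 0.1 n 8
[[0.0017, 0.0284, 0.0003, -0.0], [0.0017, 0.0284, 0.0003, -0.0], [0.0017, 0.0284, 0.0003, -0.0], [0.0017, 0.0284, 0.0003, -0.0], [0.0017, 0.0284, 0.0003, -0.0]]
[[0.0017, 0.0284, 0.0003, -0.0], [0.0017, 0.0284, 0.0003, -0.0], [0.0016, 0.0284, 0.0003, -0.0]]
```

Emit:
carry_out([
  [[0,0,-0.018,0],[0,0,-0.026,0],[0,0,-0.026,0],[0.0015,0.0285,0,0],[0.0015,0.0285,0,0]],
])

```text
t: 8.98
ee_pos: [484.6, -94.0, 115.5]
ee_rot: [0.627, 0.779, 0.0, 0.001]
wrist_force: [0.4, -0.4, -2.0]
gripper_width: 31.6
```

Emit:
carry_out([
  [[0.0015,0.0285,0,0],[0.0015,0.0285,0,0],[0.0015,0.0285,0,0],[0.0015,0.0285,0,0],[0.0015,0.0285,0,0]],
])

```text
t: 9.4
ee_pos: [622.1, -55.0, 113.2]
ee_rot: [0.626, 0.779, -0.0, -0.0]
wrist_force: [0.6, -0.6, -1.6]
gripper_width: 31.9
```

Emit:
carry_out([
  [[0.0015,0.0285,0,0],[0,0,0.015,0],[0,0,0,0],[0,0,0,0],[0,0,0,0]],
])

```text
t: 9.82
ee_pos: [647.4, -48.0, 98.1]
ee_rot: [0.627, 0.779, -0.001, -0.001]
wrist_force: [0.3, 0.5, -1.6]
gripper_width: 31.9
```

Run:
```python
from h import *
s=sensors.get_state();print(s['t'],s['ee_pos'],s['joint_vel'].round(2),s['wrist_force'])
C,im=grab('wrist','w6.png')
print([proj(C,X).round() for X in([611.5,118,10],[630,35.5,10],[648.5,-47,10])])
```

```text
9.8167 [647.44368569 -48.02738005  98.11110186] [-0.01 -0.02  0.01 -0.    0.   -0.  ] [ 0.25271688  0.51986357 -1.60450736]
[array([ 317., -108.]), array([317.,  71.]), array([317., 215.])]
```

View pics/w6.png

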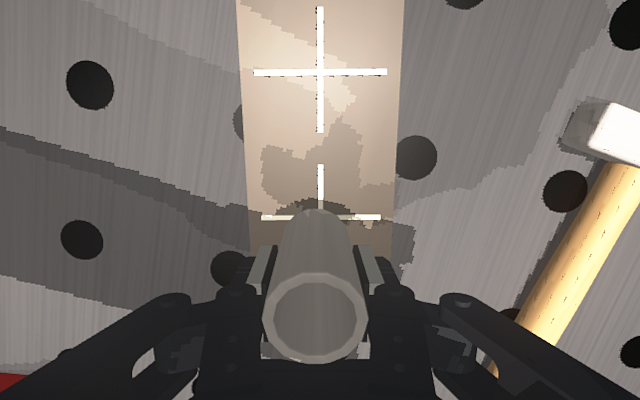

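The middle cross is at (320,72) and the pin-end cross at (320,217), each about 2 mm from prediction.

Emit:
carry_out([
  [[0,0.0025,0.02,0],[0,0,0.015,0],[0,0,0.004,0],[0,0,0,0],[0,0,0,0]],
])

```text
t: 10.28
ee_pos: [651.2, -47.7, 60.0]
ee_rot: [0.627, 0.779, 0.0, 0.0]
wrist_force: [0.7, -0.2, -1.7]
gripper_width: 31.9
```

Emit:
carry_out([
  [[0,0,0.0025,0],[0,0,0,0],[0,0,0,0]],
])

```text
t: 10.53
ee_pos: [651.7, -47.5, 57.5]
ee_rot: [0.626, 0.779, 0.0, 0.0]
wrist_force: [-0.5, 0.1, -2.7]
gripper_width: 32.3
```

Emit:
carry_out([
  [[0,-0.0015,0.002,0],[0,0,0.002,0],[0,0,0,0],[0,0,0,0]],
])

```text
t: 10.87
ee_pos: [650.2, -47.9, 54.4]
ee_rot: [0.626, 0.779, 0.0, 0.001]
wrist_force: [-2.6, 0.4, 8.2]
gripper_width: 32.3
```

Emit:
carry_out([
  [[0,0,0,0],[0,0,0,0],[0,0,0,0],[0,0,0,0],[0,0,0,0]],
], jaw=0)

```text
t: 11.28
ee_pos: [649.7, -47.7, 52.6]
ee_rot: [0.626, 0.779, -0.0, -0.0]
wrist_force: [-0.4, -0.4, -0.4]
gripper_width: 85.5
```

Emit:
carry_out([
  [[0,0,-0.01,0],[0,0,-0.025,0],[0,0,-0.035,0],[0,0,-0.035,0],[0,0,0,0]],
])

```text
t: 11.7
ee_pos: [654.2, -48.4, 166.3]
ee_rot: [0.626, 0.78, 0.003, 0.005]
wrist_force: [1.5, 0.5, 1.2]
gripper_width: 85.2
```

Emit:
carry_out([
  [[0,0,0,0],[0,0,0,0],[0,0,0,0]],
])

```text
t: 11.95
ee_pos: [648.8, -47.5, 156.6]
ee_rot: [0.626, 0.779, -0.001, -0.001]
wrist_force: [0.7, -0.1, 0.2]
gripper_width: 85.3
```

```bash
python3 circ.py 650 -48 80 w7.png
python3 - <<'E'
from h import *
import plan
C=cam('wrist');print([proj(C,X).round() for X in([650,-48,10],[631,35,10],[650,-48,80])])
plan.plan(520,150,200,102.5);
E
```

```text
11.95 [648.8 -47.5 156.6] [-0.0, 0.01, -0.0, -0.0, -0.0, -0.0]
[array([317., 195.]), array([316.,  80.]), array([317., 223.])]
psi0 102.4 turn 0.1 n 7
[[0.0315, -0.0119, -0.0062, -0.0], [0.0315, -0.0119, -0.0062, -0.0], [0.0315, -0.0119, -0.0062, -0.0], [0.0315, -0.0119, -0.0062, -0.0], [0.0315, -0.0119, -0.0062, -0.0]]
[[0.0315, -0.0119, -0.0062, -0.0], [0.0315, -0.0118, -0.0062, -0.0]]
```

View pics/w7.png

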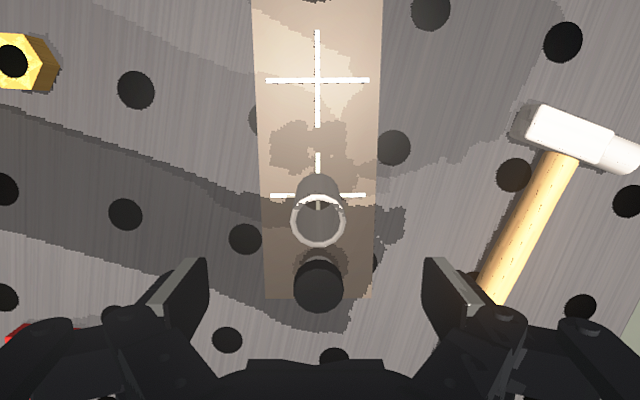

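The narrow tube's rim is at (318,221), against (317,223) expected, so it stands on its cross. The middle cross is at (317,80), which puts it at (631.5,35). Square tube next.

```bash
python3 plan.py 473 308 170 102.5 37
```

```text
psi0 102.4 turn 0.1 n 11
[[0.035, -0.0086, -0.0012, -0.0], [0.035, -0.0086, -0.0012, -0.0], [0.035, -0.0086, -0.0012, -0.0], [0.035, -0.0086, -0.0012, -0.0], [0.035, -0.0086, -0.0012, -0.0]]
[[0.035, -0.0086, -0.0012, -0.0], [0.035, -0.0086, -0.0012, -0.0], [0.035, -0.0086, -0.0012, -0.0], [0.035, -0.0086, -0.0012, -0.0], [0.035, -0.0086, -0.0012, -0.0]]
[[0.035, -0.0086, -0.0012, -0.0]]
```

Emit:
carry_out([
  [[0.035,-0.0085,-0.001,0],[0.035,-0.0085,-0.001,0],[0.035,-0.0085,-0.001,0],[0.035,-0.0085,-0.001,0],[0.035,-0.0085,-0.001,0]],
])

```text
t: 12.42
ee_pos: [568.8, 115.2, 161.4]
ee_rot: [0.627, 0.779, -0.001, -0.001]
wrist_force: [-0.1, 0.7, 0.7]
gripper_width: 85.2
```

Emit:
carry_out([
  [[0.035,-0.0085,-0.001,0],[0.035,-0.0085,-0.001,0],[0.035,-0.0085,-0.001,0],[0.035,-0.0085,-0.001,0],[0.035,-0.0085,-0.001,0]],
])

```text
t: 12.83
ee_pos: [489.6, 276.9, 166.5]
ee_rot: [0.626, 0.779, -0.001, -0.001]
wrist_force: [1.0, 0.0, -0.3]
gripper_width: 85.1
```

Emit:
carry_out([
  [[0.035,-0.0085,-0.001,0],[0,0,0,0],[0,0,0,0],[0,0,0,0]],
])

```text
t: 13.17
ee_pos: [475.2, 307.8, 167.8]
ee_rot: [0.626, 0.78, -0.001, -0.0]
wrist_force: [0.2, -0.5, 0.4]
gripper_width: 85.3
```

```bash
python3 circ.py 473 313 60 w8.png
```

```text
13.1667 [475.2 307.8 167.8] [-0.03, -0.0, 0.0, 0.0, 0.0, 0.0]
rect [472.1 328.5] [45.5 45.5] 75.8 circ [472.  328.5] 31.6
```

View pics/w8.png

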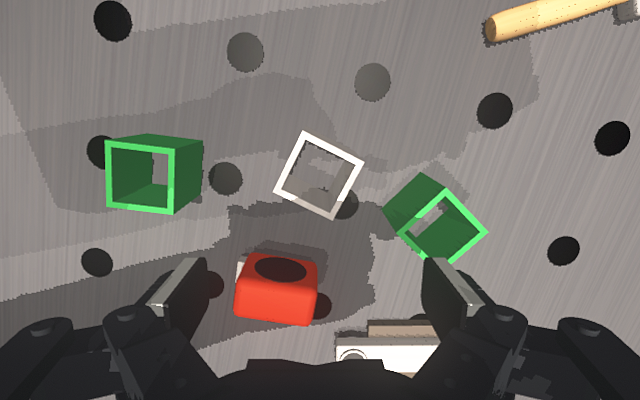

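The grey square tube's open top is centred near (318,175). Green look-alikes are at (140,177) and (441,229), and the tape is at (277,290). I'll grip across the faces that point away from the greens.

Run:
```python
from h import *
import plan
C=cam('wrist');
for k,u,v,z in(('g1',140,177,60),('g2',441,229,60),('g2c',398,233,60),('tape',278,268,56),('tapecorner',318,262,56)):
  p=ray(C,u,v,z)[:2]-[472,328.5];a=np.radians(75.8);print(k,p.round(),'jaw',p@[np.cos(a),np.sin(a)],'perp',p@[np.sin(a),-np.cos(a)])
plan.plan(472,328,115,165.8)
```

```text
g1 [-115.  -26.] jaw -53.272271877784235 perp -104.74780132752748
g2 [ 92. -18.] jaw 5.0850759043064855 perp 93.33042508758233
g2c [ 64. -27.] jaw -10.744575223954808 perp 68.25460633966571
tape [-13. -73.] jaw -73.82885851975992 perp 5.551348901180367
tapecorner [ 15. -62.] jaw -56.6381615973436 perp 29.346541392493698
psi0 102.4 turn 63.4 n 10
[[0.0021, 0.0001, 0.0053, -6.3], [0.0021, 0.0003, 0.0053, -6.3], [0.002, 0.0006, 0.0053, -6.3], [0.002, 0.0008, 0.0053, -6.3], [0.0019, 0.001, 0.0053, -6.3]]
[[0.0017, 0.0012, 0.0053, -6.3], [0.0016, 0.0014, 0.0053, -6.3], [0.0014, 0.0015, 0.0053, -6.3], [0.0013, 0.0017, 0.0053, -6.3], [0.0011, 0.0018, 0.0053, -6.3]]
```

Jaws on the 76° axis would come within a few mm of the tape, so I'll use the other pair of faces (tool x at 76°), with the jaws partly closed.

```bash
python3 plan.py 472 328 110 75.8
```

```text
psi0 102.4 turn -26.6 n 4
[[0.0053, 0.0002, 0.0145, 6.6], [0.0052, -0.0004, 0.0145, 6.6], [0.0052, -0.001, 0.0145, 6.6], [0.005, -0.0016, 0.0145, 6.6]]
```

Emit:
carry_out([
  [[0.005,0,0.0145,6.6],[0.005,-0.0005,0.0145,6.7],[0.005,-0.001,0.0145,6.7],[0.005,-0.0015,0.0145,6.6],[0,0,0,0]],
], jaw=45)

```text
t: 13.63
ee_pos: [470.7, 326.3, 107.8]
ee_rot: [0.79, 0.613, -0.002, -0.001]
wrist_force: [-0.9, -1.4, 0.7]
gripper_width: 70.1
```

Emit:
carry_out([
  [[0,0,0,0],[0,0,0,0],[0,0,0,0]],
])

```text
t: 13.88
ee_pos: [472.8, 327.7, 111.7]
ee_rot: [0.789, 0.615, 0.001, 0.0]
wrist_force: [0.1, 0.3, 0.2]
gripper_width: 70.3
```

```bash
python3 circ.py 472 328 60 w9.png; python3 plan.py 472 328 34 75.8 26
```

```text
13.8833 [472.8 327.7 111.7] [0.01, -0.0, -0.0, -0.0, 0.0, 0.01]
rect [475.1 341.2] [18.3 45.4] 75.8 circ [475.2 341.2] 24.3
psi0 75.8 turn -0.0 n 3
[[-0.0, -0.0002, 0.0259, 0.0], [-0.0, -0.0002, 0.0259, 0.0], [-0.0, -0.0002, 0.0259, 0.0]]
```

View pics/w9.png

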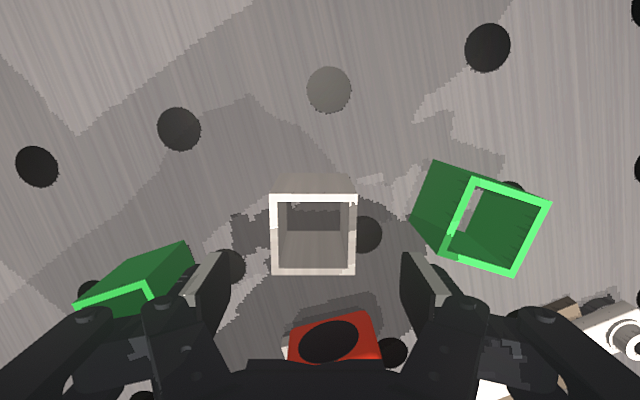

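The square tube's top is centred at (313,234), squared to the jaws (midline about 315). I'll check the clearance to the left green's nearest corner at (150,283).

Run:
```python
from h import *
C=cam('wrist');w=ray(C,313,234,60);print(w)
for u,v in((150,283),(190,242),(440,252)):
  p=ray(C,u,v,60)[:2]-[473,328];a=np.radians(-14.2);print(p@[np.cos(a),np.sin(a)],p@[-np.sin(a),np.cos(a)])
```

```text
[472.11567959 329.23112036  60.        ]
-90.23651615406222 -27.432666003336713
-66.23065210322493 -3.5287315335458818
66.60911504533328 -9.189558495061325
```

Emit:
carry_out([
  [[0.001,0,0.026,0],[0,0,0.026,0],[0,0,0.022,0],[0,0,0,0],[0,0,0,0]],
])

```text
t: 14.35
ee_pos: [471.5, 328.6, 36.6]
ee_rot: [0.789, 0.615, -0.001, -0.0]
wrist_force: [-0.2, -0.3, -0.1]
gripper_width: 70.1
```

Emit:
carry_out([
  [[0,0,0,0],[0,0,0,0],[0,0,0,0],[0,0,0,0],[0,0,0,0]],
], jaw=255, grip_force=50)

```text
t: 14.77
ee_pos: [473.4, 329.8, 38.8]
ee_rot: [0.789, 0.615, 0.002, 0.0]
wrist_force: [-0.9, -0.2, 7.2]
gripper_width: 44.8
```

Emit:
carry_out([
  [[0,0,0,0],[0,0,0,0],[0,0,-0.015,0],[0,0,-0.03,0],[0,0,-0.035,0]],
])

```text
t: 15.18
ee_pos: [470.0, 328.0, 115.9]
ee_rot: [0.789, 0.615, -0.003, -0.0]
wrist_force: [1.1, 0.9, -3.2]
gripper_width: 44.1
```

Emit:
carry_out([
  [[0,0,-0.03,0],[0,0,-0.02,0],[0,0,0,0],[0,0,0,0]],
])

```text
t: 15.52
ee_pos: [472.6, 329.4, 167.8]
ee_rot: [0.789, 0.615, 0.001, 0.0]
wrist_force: [-0.1, 0.1, -4.4]
gripper_width: 44.6
```

```bash
python3 plan.py 631.5 35 165 102.5 30; python3 -c "
from h import *
C,im=grab('wrist','w10.png')"
```

```text
psi0 75.8 turn 26.7 n 12
[[-0.0206, 0.0188, 0.0002, -2.2], [-0.0213, 0.018, 0.0002, -2.2], [-0.0219, 0.0172, 0.0002, -2.2], [-0.0226, 0.0163, 0.0002, -2.2], [-0.0232, 0.0154, 0.0002, -2.2]]
[[-0.0238, 0.0145, 0.0002, -2.2], [-0.0243, 0.0136, 0.0002, -2.2], [-0.0249, 0.0126, 0.0002, -2.2], [-0.0253, 0.0117, 0.0002, -2.2], [-0.0258, 0.0107, 0.0002, -2.2]]
[[-0.0261, 0.0097, 0.0002, -2.2], [-0.0265, 0.0086, 0.0002, -2.2]]
```

Emit:
carry_out([
  [[-0.0205,0.019,0,-2.2],[-0.0215,0.018,0,-2.2],[-0.022,0.017,0,-2.2],[-0.0225,0.0165,0,-2.2],[-0.023,0.0155,0,-2.2]],
])

```text
t: 15.98
ee_pos: [537.0, 204.9, 164.1]
ee_rot: [0.726, 0.688, -0.002, -0.001]
wrist_force: [0.6, -0.3, -2.7]
gripper_width: 44.3
```

Emit:
carry_out([
  [[-0.024,0.0145,0,-2.2],[-0.0245,0.0135,0,-2.2],[-0.025,0.0125,0,-2.2],[-0.0255,0.0115,0,-2.2],[-0.026,0.0105,0,-2.3]],
])

```text
t: 16.4
ee_pos: [602.3, 81.2, 163.8]
ee_rot: [0.656, 0.755, -0.002, -0.002]
wrist_force: [-0.4, 0.7, -4.0]
gripper_width: 44.0
```

Emit:
carry_out([
  [[-0.026,0.0095,0,-2.3],[-0.0265,0.0085,0,-2.3],[0,0,0.02,0],[0,0,0,0],[0,0,0,0]],
])

```text
t: 16.82
ee_pos: [626.7, 33.5, 143.2]
ee_rot: [0.626, 0.78, -0.002, -0.003]
wrist_force: [-0.1, 0.4, -3.9]
gripper_width: 44.7
```

Emit:
carry_out([
  [[0,0,0,0],[0,0,0,0]],
])

```text
t: 16.98
ee_pos: [629.2, 34.5, 146.7]
ee_rot: [0.625, 0.78, -0.0, -0.0]
wrist_force: [-0.7, 0.3, -2.9]
gripper_width: 44.1
```

Run:
```python
from h import *
s=sensors.get_state();print(s['t'],s['ee_pos'],s['joint_vel'].round(2),s['wrist_force'])
C,im=grab('wrist','w11.png')
print([proj(C,X).round() for X in([613,118,60],[631.5,35,10],[612,118,10])])
import plan;plan.plan(631.5,35,80,102.5,30)
```

```text
16.9833 [629.16722387  34.4604735  146.67086484] [ 0.   -0.01  0.01 -0.   -0.    0.  ] [-0.71844415  0.34332876 -2.85851586]
[array([320.,  71.]), array([318., 197.]), array([317.,  78.])]
psi0 102.6 turn -0.1 n 3
[[0.0, 0.0007, 0.0224, 0.0], [0.0, 0.0007, 0.0224, 0.0], [0.0, 0.0007, 0.0224, 0.0]]
```

View pics/w11.png

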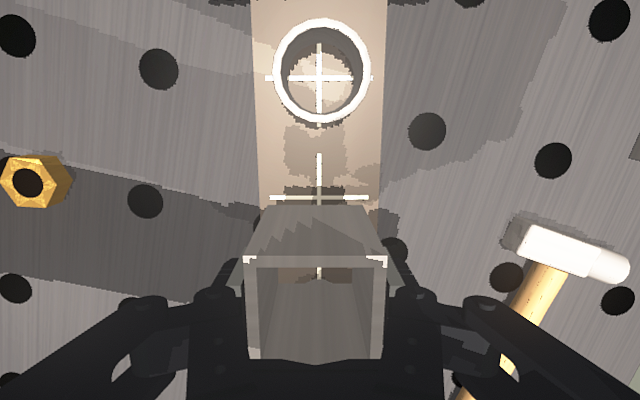

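The middle cross is at (319,197), against (318,197) predicted. The wide tube still stands centred on its cross at (321,72).

Emit:
carry_out([
  [[0,0.002,0.025,0],[0,0,0.025,0],[0,0,0.025,0],[0,0,0.012,0],[0,0,0,0]],
])

```text
t: 17.45
ee_pos: [629.1, 34.7, 57.1]
ee_rot: [0.625, 0.78, -0.002, -0.002]
wrist_force: [-2.2, -0.7, -3.3]
gripper_width: 44.3
```

Emit:
carry_out([
  [[0,0,0.003,0],[0,0,0,0],[0,0,0,0],[0,0,0,0]],
])

```text
t: 17.78
ee_pos: [632.7, 34.0, 58.3]
ee_rot: [0.626, 0.78, 0.001, 0.001]
wrist_force: [0.2, 0.8, -4.2]
gripper_width: 44.6
```

Emit:
carry_out([
  [[0.001,-0.001,0.005,0],[0,0,0.002,0],[0,0,0,0],[0,0,0,0]],
])

```text
t: 18.12
ee_pos: [630.1, 34.7, 49.6]
ee_rot: [0.626, 0.78, -0.0, -0.0]
wrist_force: [-0.5, -0.6, -3.9]
gripper_width: 44.5
```

Emit:
carry_out([
  [[0,0,0.002,0],[0,0,0,0],[0,0,0,0]],
])

```text
t: 18.37
ee_pos: [630.6, 34.7, 48.8]
ee_rot: [0.626, 0.78, 0.0, 0.0]
wrist_force: [-2.8, 0.3, 6.0]
gripper_width: 44.6
```

Emit:
carry_out([
  [[0,0,0,0],[0,0,0,0],[0,0,0,0],[0,0,0,0],[0,0,0,0]],
], jaw=0)

```text
t: 18.78
ee_pos: [630.6, 34.8, 47.7]
ee_rot: [0.626, 0.78, 0.0, 0.0]
wrist_force: [-1.1, 0.0, 0.1]
gripper_width: 85.9
```

Emit:
carry_out([
  [[0,0,-0.01,0],[0,0,-0.025,0],[0,0,-0.035,0],[0,0,-0.035,0],[0,0,-0.02,0]],
])

```text
t: 19.2
ee_pos: [632.0, 34.7, 177.5]
ee_rot: [0.626, 0.78, 0.001, 0.002]
wrist_force: [1.0, -0.3, 0.2]
gripper_width: 85.5
```

Emit:
carry_out([
  [[0,0,0,0],[0,0,0,0],[0,0,0,0]],
])

```text
t: 19.45
ee_pos: [629.9, 34.8, 172.4]
ee_rot: [0.626, 0.78, -0.0, -0.0]
wrist_force: [-0.9, -0.4, -0.5]
gripper_width: 85.4
```

```bash
python3 circ.py 631 35 70 w12.png;python3 - <<'E'
from circ import *
C=cam('wrist');im=cv2.imread('pics/w12.png')
for t in(110,140,170):print(t);blobs(C,im,631,35,70,t,60)
E
python3 plan.py 454 -305 150 102.5 37
```

```text
19.45 [629.9  34.8 172.4] [-0.0, 0.02, -0.02, -0.0, 0.0, 0.0]
rect [628.5  46.3] [58.9 18.2] 12.5 circ [628.2  47.7] 29.5
110
rect [650.6  35.7] [439.6 256.9] 12.5 circ [657.4  47.5] 241.6
140
rect [619.9  82.1] [ 71.6 145. ] 12.9 circ [619.4  84.5] 77.7
170
rect [645.7  22.5] [18.8 15.7] 12.6 circ [645.7  22.1] 12.0
rect [628.2  46.5] [59.4 18.1] 12.5 circ [627.9  47.7] 29.7
psi0 102.5 turn -0.0 n 11
[[-0.0267, -0.0223, 0.002, 0.0], [-0.0267, -0.0223, 0.002, 0.0], [-0.0267, -0.0223, 0.002, 0.0], [-0.0267, -0.0223, 0.002, 0.0], [-0.0267, -0.0223, 0.002, 0.0]]
[[-0.0267, -0.0223, 0.002, 0.0], [-0.0267, -0.0223, 0.002, 0.0], [-0.0267, -0.0223, 0.002, 0.0], [-0.0267, -0.0223, 0.002, 0.0], [-0.0267, -0.0223, 0.002, 0.0]]
[[-0.0267, -0.0223, 0.002, 0.0]]
```

Emit:
carry_out([
  [[-0.0265,-0.0225,0.002,0],[-0.0265,-0.0225,0.002,0],[-0.0265,-0.0225,0.002,0],[-0.0265,-0.0225,0.002,0],[-0.0265,-0.0225,0.002,0]],
])

```text
t: 19.92
ee_pos: [547.3, -119.7, 161.0]
ee_rot: [0.625, 0.78, -0.001, -0.001]
wrist_force: [0.6, -1.0, -0.9]
gripper_width: 85.5
```

Emit:
carry_out([
  [[-0.0265,-0.0225,0.002,0],[-0.0265,-0.0225,0.002,0],[-0.0265,-0.0225,0.002,0],[-0.0265,-0.0225,0.002,0],[-0.0265,-0.0225,0.002,0]],
])

```text
t: 20.33
ee_pos: [466.3, -273.3, 151.2]
ee_rot: [0.626, 0.78, -0.0, -0.002]
wrist_force: [0.6, 0.2, -0.3]
gripper_width: 85.3
```

Emit:
carry_out([
  [[-0.0265,-0.0225,0.002,0],[0,0,0,0],[0,0,0,0],[0,0,0,0]],
])

```text
t: 20.67
ee_pos: [451.3, -302.7, 149.6]
ee_rot: [0.626, 0.78, 0.0, -0.001]
wrist_force: [-0.3, 0.1, -0.2]
gripper_width: 85.3
```

```bash
python3 circ.py 454 -316 14 w13.png
python3 - <<'E'
import cv2,numpy as np
a,b=[cv2.imread(f'pics/w{i}.png') for i in(12,13)]
cv2.imwrite('pics/m1.png',np.hstack([a[:,120:520],b[:,120:520]]))
E
```

```text
20.6667 [ 451.3 -302.7  149.6] [0.03, -0.01, 0.0, 0.0, -0.0, -0.0]
rect [ 460.9 -317.7] [54.2 41.8] 78.5 circ [ 455.1 -316.5] 27.3
```

View pics/m1.png

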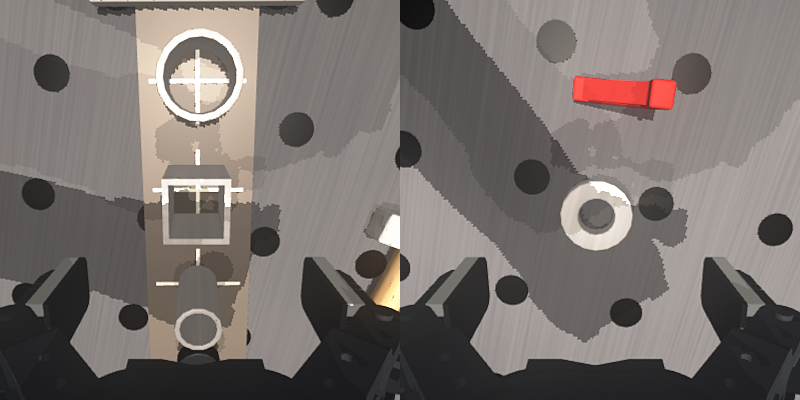

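Left: the square tube stands squared on the middle cross, its top centred at full-frame (317,211). Right: the ring is at full-frame (316,214), and the magnet at (344,92) is clear.

Run:
```python
from h import *
C=cam('wrist');print(ray(C,316.5,214,14))
c=eyes.get_calibration('wrist');T=np.eye(4);a=np.radians(102.5)
T[:3,:3]=np.array([[np.cos(a),np.sin(a),0],[np.sin(a),-np.cos(a),0],[0,0,-1]]);T[:3,3]=[629.9,34.8,172.4]
M=np.linalg.inv(T@np.array(c['T_tool_cam']));D=C[:4]+(M[:3,:3],M[:3,3])
print('sq',ray(D,317,211,70),'wide',ray(D,319,76,60),'nar',ray(D,318,329,80),'c',ray(D,317,189,10),ray(D,318,283.5,10))
import plan;plan.plan(452.5,-315,60,102.5,31)
```

```text
[ 455.58824639 -314.85530603   14.        ]
sq [631.36171736  34.03066812  70.        ] wide [614.00196153 117.85653666  60.        ] nar [650.05655345 -46.79168457  80.        ] c [631.45029113  35.41593718  10.        ] [651.09569616 -48.48939306  10.        ]
psi0 102.6 turn -0.1 n 3
[[-0.0042, -0.0007, 0.03, 0.0], [-0.0042, -0.0007, 0.03, 0.0], [-0.0042, -0.0007, 0.03, 0.0]]
```

Emit:
carry_out([
  [[-0.005,0.001,0.03,0],[-0.005,0,0.03,0],[-0.0035,0,0.03,0],[0,0,0.015,0],[0,0,0,0]],
])

```text
t: 21.13
ee_pos: [454.2, -312.9, 42.0]
ee_rot: [0.625, 0.781, 0.0, -0.004]
wrist_force: [-0.6, 0.1, 0.2]
gripper_width: 85.6
```

Emit:
carry_out([
  [[0,0,0.01,0],[0,0,0.005,0],[0,0,0,0],[0,0,0,0],[0,0,0,0]],
])

```text
t: 21.55
ee_pos: [456.6, -316.8, 31.7]
ee_rot: [0.626, 0.78, -0.0, 0.001]
wrist_force: [0.1, -0.1, 1.0]
gripper_width: 85.3
```

Emit:
carry_out([
  [[0.0005,0,0.005,0],[0,0,0.003,0],[0,0,0,0],[0,0,0,0],[0,0,0,0]],
])

```text
t: 21.97
ee_pos: [455.8, -316.0, 22.8]
ee_rot: [0.626, 0.78, 0.0, -0.0]
wrist_force: [0.2, -0.5, 0.7]
gripper_width: 85.3
```

Emit:
carry_out([
  [[0,0,0,0],[0,0,0,0],[0,0,0,0],[0,0,0,0],[0,0,0,0]],
], jaw=255, grip_force=50)

```text
t: 22.38
ee_pos: [455.8, -316.1, 23.7]
ee_rot: [0.626, 0.78, -0.0, 0.0]
wrist_force: [-1.7, 1.1, 8.2]
gripper_width: 53.4
```

Emit:
carry_out([
  [[0,0,0,0],[0,0,0,0],[0,0,0,0]],
])

```text
t: 22.63
ee_pos: [455.8, -316.1, 23.7]
ee_rot: [0.626, 0.78, -0.0, 0.0]
wrist_force: [-2.2, 0.4, 8.1]
gripper_width: 53.2
```

Emit:
carry_out([
  [[0,0,-0.015,0],[0,0,-0.03,0],[0,0,-0.035,0],[0,0,-0.03,0],[0,0,-0.02,0]],
])

```text
t: 23.05
ee_pos: [456.5, -316.5, 155.6]
ee_rot: [0.626, 0.78, -0.0, 0.001]
wrist_force: [0.9, -0.2, -2.2]
gripper_width: 53.1
```

Emit:
carry_out([
  [[0,0,0,0],[0,0,0,0],[0,0,0,0]],
])

```text
t: 23.3
ee_pos: [455.1, -315.3, 151.6]
ee_rot: [0.626, 0.78, 0.0, -0.001]
wrist_force: [0.2, 1.3, -2.0]
gripper_width: 52.7
```

Run:
```python
from circ import *
import plan
C,im=grab('wrist','w14.png');s=sensors.get_state();p=s['ee_pos'];print(p,s['wrist_force'])
for t in(140,170,200):print(t);blobs(C,im,p[0],p[1],p[2]-10,t,60)
plan.plan(631.5,34.2,150,102.5,32)
```

```text
[ 454.80856275 -315.07555414  151.09788235] [ 0.76210378  0.7452148  -2.28487542]
140
rect [ 460.5 -341.2] [68.2 40.7] 12.1 circ [ 461.7 -346.6] 34.9
rect [ 457.6 -292.2] [ 6.2 31.9] 84.6 circ [ 457.4 -294.7] 16.0
170
rect [ 456.2 -334.3] [18.4 48.3] 89.6 circ [ 456.3 -328.6] 24.2
rect [ 460.6 -292.5] [ 5.7 25.3] 83.3 circ [ 460.5 -293.1] 12.7
200
rect [ 461.3 -292.6] [ 5.6 23.8] 83.3 circ [ 461.3 -293. ] 12.0
psi0 102.5 turn -0.0 n 13
[[0.0233, 0.0191, 0.0001, 0.0], [0.0233, 0.0191, 0.0001, 0.0], [0.0233, 0.0191, 0.0001, 0.0], [0.0233, 0.0191, 0.0001, 0.0], [0.0233, 0.0191, 0.0001, 0.0]]
[[0.0233, 0.0191, 0.0001, 0.0], [0.0233, 0.0191, 0.0001, 0.0], [0.0233, 0.0191, 0.0001, 0.0], [0.0233, 0.0191, 0.0001, 0.0], [0.0233, 0.0191, 0.0001, 0.0]]
[[0.0233, 0.0191, 0.0001, 0.0], [0.0233, 0.0191, 0.0001, 0.0], [0.0233, 0.0191, 0.0001, 0.0]]
```

Emit:
carry_out([
  [[0.0235,0.019,0,0],[0.0235,0.019,0,0],[0.0235,0.019,0,0],[0.0235,0.019,0,0],[0.0235,0.019,0,0]],
])

```text
t: 23.77
ee_pos: [522.3, -178.9, 150.7]
ee_rot: [0.626, 0.78, -0.0, -0.002]
wrist_force: [0.2, 0.2, -2.2]
gripper_width: 53.3
```

Emit:
carry_out([
  [[0.0235,0.019,0,0],[0.0235,0.019,0,0],[0.0235,0.019,0,0],[0.0235,0.019,0,0],[0.0235,0.019,0,0]],
])

```text
t: 24.18
ee_pos: [589.5, -43.6, 150.6]
ee_rot: [0.626, 0.78, -0.001, -0.002]
wrist_force: [1.3, -0.2, -2.2]
gripper_width: 53.1
```

Emit:
carry_out([
  [[0.023,0.019,0,0],[0.023,0.019,0,0],[0.0225,0.019,0,0],[0,0,0,0],[0,0,0,0]],
])

```text
t: 24.6
ee_pos: [630.3, 35.5, 150.4]
ee_rot: [0.625, 0.781, -0.001, -0.001]
wrist_force: [-0.6, -0.1, -2.7]
gripper_width: 52.8
```

Emit:
carry_out([
  [[0,0,0.02,0],[0,0,0.015,0],[0,0,0,0],[0,0,0,0],[0,0,0,0]],
])

```text
t: 25.02
ee_pos: [630.8, 33.1, 117.8]
ee_rot: [0.626, 0.78, -0.0, -0.0]
wrist_force: [0.1, 0.5, -1.1]
gripper_width: 53.3
```

Run:
```python
from h import *
import plan
C,im=grab('wrist','w15.png');s=sensors.get_state();p=s['ee_pos'];print(p,s['wrist_force'])
im2=im.copy()
for X in([631.4,34.2,70],): print(proj(C,X))
# expected ring outline at tcp
print(proj(C,[p[0],p[1],p[2]-9.5]),proj(C,[p[0]-.216*28,p[1]+.976*28,p[2]-9.5]))
cv2.imwrite('pics/m2.png',im2)
```

```text
[631.39054001  33.21374191 118.41565482] [ 0.01293415 -0.08944397 -2.50124615]
[316.84926152 237.02145754]
[316.81590019 272.62203903] [316.89564955 206.99125819]
```

View pics/m2.png

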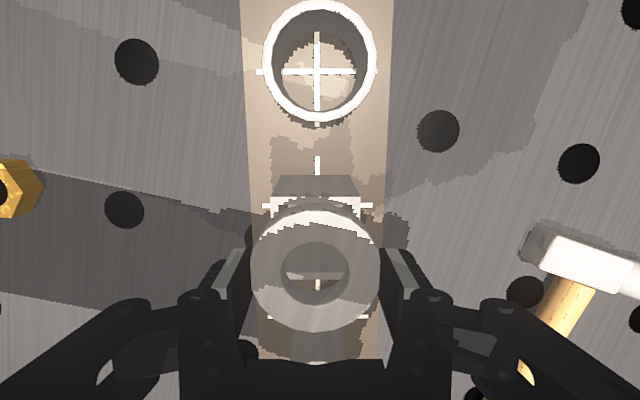

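The held ring is centred at (315,272), against (317,273) for the TCP, and the square tube's top edge is at row 200, just beyond it. The ring lines up within 2 mm, so I'll lower it.

Emit:
carry_out([
  [[0.001,0,0.012,0],[0,0,0.006,0],[0,0,0,0],[0,0,0,0],[0,0,0,0]],
])

```text
t: 25.48
ee_pos: [630.8, 34.9, 99.7]
ee_rot: [0.626, 0.78, -0.0, -0.0]
wrist_force: [-0.6, 0.3, -3.3]
gripper_width: 53.2
```

Emit:
carry_out([
  [[0,0,0.002,0],[0,0,0,0],[0,0,0,0],[0,0,0,0]],
])

```text
t: 25.82
ee_pos: [631.0, 34.9, 97.9]
ee_rot: [0.626, 0.78, 0.0, 0.0]
wrist_force: [-0.5, 0.6, -1.9]
gripper_width: 53.2
```

Emit:
carry_out([
  [[0,0,0.002,0],[0,0,0,0],[0,0,0,0],[0,0,0,0]],
])

```text
t: 26.15
ee_pos: [630.8, 34.9, 95.7]
ee_rot: [0.626, 0.78, -0.0, -0.0]
wrist_force: [-0.3, -0.2, -1.9]
gripper_width: 53.0
```

Emit:
carry_out([
  [[0,0,0.0015,0],[0,0,0,0],[0,0,0,0],[0,0,0,0]],
])

```text
t: 26.48
ee_pos: [630.9, 34.9, 94.3]
ee_rot: [0.626, 0.78, -0.0, -0.0]
wrist_force: [-0.3, -0.3, -1.9]
gripper_width: 53.1
```

Emit:
carry_out([
  [[0,0,0.001,0],[0,0,0,0],[0,0,0,0],[0,0,0,0]],
])

```text
t: 26.82
ee_pos: [631.1, 34.9, 93.8]
ee_rot: [0.626, 0.78, 0.0, 0.0]
wrist_force: [-1.3, 0.4, 3.9]
gripper_width: 53.3
```

Contact with the square tube; release and rise.

Emit:
carry_out([
  [[0,0,0,0],[0,0,0,0],[0,0,0,0],[0,0,0,0],[0,0,0,0]],
], jaw=0)

```text
t: 27.23
ee_pos: [630.9, 34.9, 93.1]
ee_rot: [0.626, 0.78, -0.0, -0.0]
wrist_force: [-0.3, -1.1, -0.2]
gripper_width: 85.1
```

Emit:
carry_out([
  [[0,0,-0.01,0],[0,0,-0.02,0],[0,0,-0.03,0],[0,0,-0.03,0],[0,0,-0.02,0]],
])

```text
t: 27.65
ee_pos: [631.8, 34.8, 207.0]
ee_rot: [0.626, 0.78, 0.001, 0.001]
wrist_force: [0.4, 0.5, -1.1]
gripper_width: 85.0
```

Emit:
carry_out([
  [[0,0,0,0],[0,0,0,0],[0,0,0,0],[0,0,0,0],[0,0,0,0]],
])

```text
t: 28.07
ee_pos: [630.0, 34.9, 201.8]
ee_rot: [0.626, 0.78, -0.001, -0.001]
wrist_force: [-0.2, 0.4, -0.0]
gripper_width: 85.2
```

Run:
```python
from circ import *
C,im=grab('wrist','w16.png');s=sensors.get_state();print(s['t'],s['ee_pos'],s['wrist_force'])
for t in(130,160,200):
  print(t);blobs(C,im,631,34,84,t,40)
# ring hole: dark blob near centre
c=proj(C,[631,34.5,84]);print('expect',c)
g=im.min(2);u,v=c.round().astype(int)
print('row',g[v,u-60:u+61:4].tolist());print('col',g[v-60:v+61:4,u].tolist())
grab('scene','sc1.png')
```

```text
28.1167 [630.09862793  34.92757933 201.96078955] [-0.63954772  0.95248018 -0.71948854]
130
160
rect [646.3  18.7] [35.1 11. ] 61.6 circ [647.6  18. ] 17.7
rect [627.9  47. ] [56.4 28. ] 9.2 circ [628.8  41.3] 29.1
200
rect [628.8  46.9] [54.4 27.6] 9.2 circ [630.6  35.4] 27.2
expect [316.79319593 204.33107789]
row [79, 80, 48, 75, 79, 70, 135, 180, 152, 143, 92, 81, 83, 82, 82, 115, 80, 82, 82, 81, 120, 148, 132, 226, 234, 76, 86, 86, 80, 78, 105]
col [119, 255, 255, 255, 123, 96, 239, 232, 226, 220, 222, 138, 138, 138, 138, 115, 90, 91, 90, 86, 104, 148, 148, 147, 163, 196, 130, 112, 85, 85, 84]
```

```bash
python3 -c "
from bench import arm; print(arm.close_job())"
```

```text
the job is handed in; nothing more can be done
None
```

The bracket is set up and I handed the job in at about 28 s of robot time; the hand-in gives no verdict. The wide tube stands on the cross by the clamp and the narrow one on the cross by the pin. The square tube is on the middle cross between them, and the ring lies on top of it.

- **Tubes:** In the wrist image taken after the square tube was released, all three tube tops were within about 3 mm of their crosses. The square tube's edges and the plate both measured 12.5° in world axes, so it is parallel to the plate.
- **Ring:** The final image put it at (630.6, 35.4) mm, against (631.4, 34.0) mm for the square tube's top, so about 2 mm off centre. I checked this by brightness thresholds only, because all 16 picture views were used. One weaker threshold, broken up by shadow, gave a centre 8 mm away, and I discounted it. The brightness profile across the ring is symmetric about the expected centre to 1–2 pixels.
- **At hand-in:** The arm was at about z = 200 mm with the jaws open and the wrist force near zero.
- **Tape, magnet and nut:** They showed no sign of movement in the wrist views, but I did not measure their final positions.

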